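# Find the rattling sensor housing

## Robot

A 6-joint arm with a two-finger parallel gripper is mounted at the origin on the work surface. World frame = base frame: x ahead of the robot, y to its left, z up, the work surface at z = 0. Lengths are in mm, angles in rad, forces in N, time in s.
With the tool pointing down it reaches from about 300 to 775 mm from the base axis. Payload 14.6 kg.
Tool frame: the origin (TCP) lies between the finger pads; the fingertips stand 25 mm ahead of it and the grasp point (between the pads) lies 6 mm ahead of it; z points along the fingers, x is the direction in which the jaws open and shut, and the axes are right-handed (so a half turn about z gives the same grasp; the last joint's range is limited). The gripper opens to 94 mm and grips with 3 to 60 N. Pads are 16 mm wide; open, the fingers measure 119 mm over their backs; the gripper's body (75 mm by 177 mm) begins 78 mm behind the grasp point.
Start: joints at [1.152, 0.3, 1.521, -0, 1.321, -0.067], TCP at [189.52, 516.306, 230.446] pointing down, gripper open.
Joint ranges: [-3.03, 3.03], [-0.79, 2.21], [0.23, 2.52], [-1.04, 4.18], [0, 3.07], [-2.55, 2.55]. Speed limits (rad/s): [2.22, 2.22, 2.57, 3.14, 3.14, 3.14].

## Interface

Orientations are given as [roll, pitch, yaw] about the fixed x, y, z axes, in that order (R = Rz(yaw) Ry(pitch) Rx(roll)).
In Python, from cell import manip gives the robot as it stands.
- The arm moves only by the tool apply_moves, never from a script. Its argument "series" is a list of rows, each a list of 3 entries, a list of its own where there are three numbers: the shift along the world's x, y, z in cm, then the turn, a rotation vector about the world's x, y, z in rad, then the opening in per cent of the stroke, from 0 (shut) to 100 (fully open). A call has exactly 10 rows; each row is the pose to reach, as a shift and turn from the pose commanded when the call began; what a row does not reach only later rows make up. A row lasts 1/8 s, in which the tool goes at most 62.5 mm and 10.7 degrees, less where a joint would pass 70% of its speed; a pose out of reach is approached as far as the arm can. A call with a gripper value outside its range is refused whole. The fingers move at their own pace and stop on an object; "grip_force" is the grip in N (left out, the last holds). Time passes only in rows, so rows that repeat a pose let the fingers close, or fill a call up. It gives the time, the measured TCP pose, the force and the opening at its end, in the units of the state.
- manip.read_state(): the state, without advancing time (a new reading comes with each control period).
- manip.camera(name): name is "side" or "top" or "wrist"; returns (picture, depth): 420x560x3 uint8, red, green, blue; 420x560 float32, mm along the optical axis (not along the pixel's ray), 0 where there is no reading.
- manip.camera_info(name): a dict with "intrinsics" (3x3 intrinsics, pixels), "extrinsics" (4x4, takes a point from world to camera coordinates); the wrist camera has in their place "hand_eye" (4x4, takes a point from camera to tool coordinates, whose origin is the TCP and whose axes are the tool frame's). Camera axes: x right, y down, z forward; pixel columns grow to the right and rows downward; lengths in mm; the calibration is good to about 2 mm. A picture is of the moment at which its call begins: read the wrist's pose just before it. camera_info takes no time and is no camera call.
- manip.sign_off(): hands the job in, once; it reports no verdict.
The state is a dict: "clock": time; "joints": joint angles; "qd": joint speeds; "effort": joint torques, N m; "eef_pos": TCP position; "eef_rot": TCP orientation; "wrist_force": force on the tool from outside, world axes, zero at the start; "moment": the same for the moment, N m; "finger_gap": finger opening in mm.
Only numpy, scipy, OpenCV 4.12 (cv2) and the standard library are available. Lean on these libraries where they do the work, as an engineer would, in place of code of your own. Each camera call takes 0.05 s, during which the arm holds its last target.

## Task

One of the three sealed sensor housings on the sloping rack has a part broken loose inside. Working from left to right as the robot sees them, lift each housing, tip it the other way so that its connector end points about 25 degrees down, hold it there for about a second to feel whether something shifts inside, and then set it down gently: the one with the loose part in the narrow tray, the two sound ones in the wide tray. All three must end lying flat inside their tray, label up, and the other things on the bench must be left where they are.

Things in the scene. Friction and masses are not known exactly. Their poses are not given: they have to be found in the camera images.
- case_a_c (a point): Leftmost (+y): sealed grey housing, box 140 long (own x) x 50 wide (y) x 42 high (z, label on top), plus a metal connector 18 dia sticking out 14 from the middle of its +x end. Point: centre of the box. Lies lengthwise on the rack's slope, connector end uppermost and nearest the robot; 0.2 to 0.45 kg. The three look alike. Sound ones balance within 4 mm of this point
- case_b_c (a point): Middle: sealed grey housing, box 140 long (own x) x 50 wide (y) x 42 high (z, label on top), plus a metal connector 18 dia sticking out 14 from the middle of its +x end. Point: centre of the box. Lies lengthwise on the rack's slope, connector end uppermost and nearest the robot; 0.2 to 0.45 kg. Like the others; one of the three also holds a loose round lump, 0.22 kg, at its low end
- case_c_c (a point): Rightmost (-y): sealed grey housing, box 140 long (own x) x 50 wide (y) x 42 high (z, label on top), plus a metal connector 18 dia sticking out 14 from the middle of its +x end. Point: centre of the box. Lies lengthwise on the rack's slope, connector end uppermost and nearest the robot; 0.2 to 0.45 kg. Like the others. The lump rolls 100 mm end to end: 0.2 N m change of moment
- rack: fixed aluminium sloping rack; origin on the table under its middle, x up the slope (towards the robot), z up. Deck 170 long x 290 wide, rising along +x at 22 degrees from 22 high at its low edge, away from the robot, to 86 at its high edge; a lip at the low edge stands 14 above the deck. The housings lie on it side by side, 95 between centres, 45 clear between neighbours
- wide_tray_floor (a point): the wide tray, for good housings: shallow blue open tray, 210 x 210 outside, 200 x 200 inside, walls 5 thick, rim 8 above the inner floor; room for two housings side by side along its x, centres 100 apart (50 either side of the middle). Fixed, left or right of the rack. Point: centre of its inner floor (5 above the table); x lengthwise, y across, z up
- narrow_tray_floor (a point): the narrow tray, for the faulty housing: shallow blue open tray, 210 (x) x 110 (y) outside, 200 x 100 inside, walls 5 thick, rim 8 above the inner floor; room for one housing along its x. Fixed, left or right of the rack. Point: centre of its inner floor (5 above the table); x lengthwise, y across, z up
- nozzle_round_c (a point): bystander, to be left where it is: round metal hot-air nozzle 38 dia, 61 tall, loose on the table; point at about its middle
- nozzle_square_c (a point): bystander, to be left where it is: square-tipped metal hot-air nozzle 44 dia, 61 tall, loose on the table; point at about its middle
- spool_c (a point): bystander, to be left where it is: grey spool 64 dia, 46 tall, loose; point at about its middle
- flux_jar_c (a point): bystander, to be left where it is: amber jar with black cap, 52 dia, 55 tall, loose; point at about its middle
- alcohol_c (a point): bystander, to be left where it is: white bottle 64 dia, 190 tall, loose; point at about its middle
- driver_c (a point): bystander, to be left where it is: screwdriver lying on the table, loose; point at about its middle
Mind the look-alikes: they are no part of the job. Leave any purple look-alike of the part that bears case_c_c alone.

How it is judged:
By the outcome, as a careful person would: the job done as asked, in the order asked, and still so for the second after the job is handed in, with the robot touching nothing.
It also fails if it takes over 72 s, if anything falls off the work surface, if the arm or the gripper's body presses on something with over 40 N, if the wrist force passes 120 N, or if a joint passes its speed limit or range.

## Working session

There is one attempt and no reset: what is moved stays moved. The work goes in short steps, Python scripts to look and compute and a tool call to move; the robot and the scene stay as the last step left them, time stands still between calls to the robot, and variables do not carry over. Pictures are saved under pics/ and viewed, and the job is handed in when it is done.

Besides the shell and the picture viewer there is one more tool, called after "Emit:" as name([rows], argument=value, ...), one row to a line, values as JSON. apply_moves: Moves the arm, as the interface text tells. Its arguments: {"type":"object","properties":{"series":{"type":"array","items":{"type":"array"}},"grip_force":{"type":"number"}},"required":["series"]}

```bash
ls; mkdir -p pics; python3 - <<'E'
from cell import manip
import cv2, numpy as np
print(manip.read_state())
for n in ("top","side"):
    p,d=manip.camera(n); cv2.imwrite(f"pics/{n}0.png",p[:,:,::-1]); np.save(f"pics/{n}0.npy",d); np.save(f"pics/{n}0rgb.npy",p)
    print(n,manip.camera_info(n))
print(manip.camera_info("wrist"))
E
```

```text
pics
{'clock': 0.0, 'joints': array([ 1.15236151e+00,  3.00492992e-01,  1.52157957e+00,  7.39690157e-06,
        1.32070491e+00, -6.66083984e-02]), 'qd': array([ 0.00027452, -0.00169195,  0.00260824, -0.00078881,  0.00118505,
        0.00062371]), 'effort': array([-5.75506929e-04, -5.31810665e+01, -3.52729046e+01,  7.08401855e-02,
        2.43904372e-02, -1.34328266e-04]), 'eef_pos': array([189.44702616, 516.09289536, 229.87494727]), 'eef_rot': array([-3.14150664e+00,  1.18171644e-03,  1.21896812e+00]), 'wrist_force': array([ 0.7356485 , -0.53673803,  0.3070538 ]), 'moment': array([-0.01215695,  0.03775185,  0.04434895]), 'finger_gap': 93.88548388892265}
top {'intrinsics': array([[462.75825494,   0.        , 280.24148867],
       [  0.        , 462.75825494, 210.9274397 ],
       [  0.        ,   0.        ,   1.        ]]), 'extrinsics': array([[ 1.35978664e-02, -9.99827697e-01,  1.26362576e-02,
        -2.79350434e+01],
       [-9.96285237e-01, -1.46222377e-02, -8.48641039e-02,
         5.41425901e+02],
       [ 8.50342519e-02, -1.14353462e-02, -9.96312405e-01,
         1.40844870e
[... 447 characters left out ...]
02],
       [ 4.20259771e-01,  5.82230265e-01, -6.95981065e-01,
         1.12522406e+03],
       [ 0.00000000e+00,  0.00000000e+00,  0.00000000e+00,
         1.00000000e+00]])}
{'intrinsics': array([[308.12680521,   0.        , 279.5340763 ],
       [  0.        , 308.12680521, 212.63457264],
       [  0.        ,   0.        ,   1.        ]]), 'hand_eye': array([[ 9.99999961e-01, -2.55800797e-04,  1.09694271e-04,
         3.61949651e-01],
       [ 2.14233406e-04,  9.59013471e-01,  2.83360400e-01,
        -8.32869196e+01],
       [-1.77682099e-04, -2.83360365e-01,  9.59013489e-01,
        -1.55078254e+02],
       [ 0.00000000e+00,  0.00000000e+00,  0.00000000e+00,
         1.00000000e+00]])}
```

View pics/top0.png

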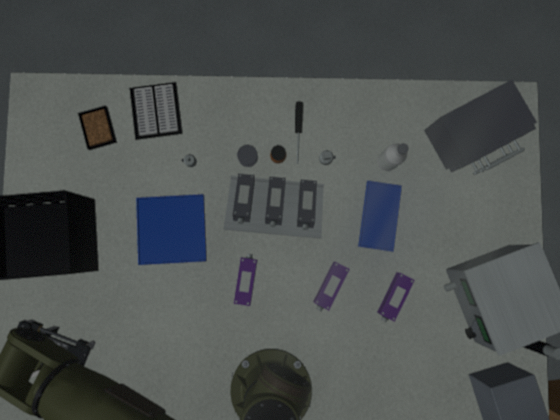

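View pics/side0.png

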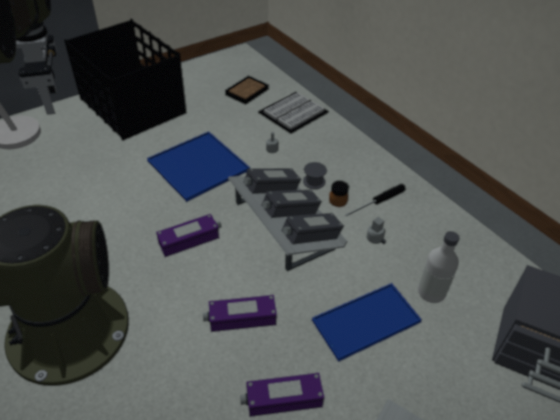

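The top view shows the three grey housings at about (243,198), (275,200) and (307,203). The wide tray is at (172,229), the narrow tray at (380,216), and the purple look-alikes lie below the rack. Next I'll measure them.

```bash
cat > h.py <<'E'
import numpy as np, cv2
from cell import manip
from scipy.spatial.transform import Rotation as Ro
def cloud(n,d):
    i=manip.camera_info(n);K=i['intrinsics'];T=np.linalg.inv(i['extrinsics'])
    v,u=np.mgrid[:420,:560]
    P=np.stack([(u-K[0,2])/K[0,0]*d,(v-K[1,2])/K[1,1]*d,d],-1)
    return P@T[:3,:3].T+T[:3,3]
def wcloud(d,pos,rpy):
    i=manip.camera_info('wrist');K=i['intrinsics'];T=i['hand_eye']
    v,u=np.mgrid[:420,:560]
    P=np.stack([(u-K[0,2])/K[0,0]*d,(v-K[1,2])/K[1,1]*d,d],-1)
    P=P@T[:3,:3].T+T[:3,3]
    R=Ro.from_euler('xyz',rpy).as_matrix()
    return P@R.T+pos
E
python3 - <<'E'
from h import *
d=np.load('pics/top0.npy');p=np.load('pics/top0rgb.npy');W=cloud('top',d)
hsv=cv2.cvtColor(p,cv2.COLOR_RGB2HSV)
blue=cv2.inRange(hsv,(105,120,60),(125,255,255))
n,l,s,c=cv2.connectedComponentsWithStats(blue)
for k in range(1,n):
    if s[k,4]>300:
        m=l==k; q=W[m]; 
        r=cv2.minAreaRect(q[:,:2].astype(np.float32)); print('tray',c[k],s[k,4],r,np.median(q,0))
# rack cloud
rg=W[165:245,215:335]
for v in range(165,245,5):
    print(v,[int(z) for z in W[v,218:332:4,2]])
print(W[207,275],W[198,243],W[203,307])
c=cv2.resize(p[160:250,210:340],None,fx=6,fy=6,interpolation=cv2.INTER_CUBIC)
c=cv2.convertScaleAbs(c,alpha=1.8)
cv2.imwrite('pics/crop1.png',c[:,:,::-1])
E
```

```text
tray [380.44342332 217.0953475 ] 1741 ((526.0501098632812, -200.35205078125), (202.12271118164062, 398.08465576171875), 1.437277913093567) [ 527.92980853 -336.0585964     5.7097475 ]
tray [170.60604703 229.21881299] 4465 ((489.4169006347656, 212.34718322753906), (206.34902954101562, 421.4855651855469), 4.098045349121094) [480.63708419 319.81513029   5.84880809]
165 [-2, 2, -1, -1, -5, -3, 0, 3, 3, 1, 0, 7, 1, 0, 12, 1, 0, -3, 1, 2, 2, 0, 1, -3, 0, 4, 0, 0, 2]
170 [1, 3, -4, 1, 1, 0, 2, 3, -4, -2, -1, 0, 8, 1, 2, 0, 0, 0, -1, 4, -3, 3, 2, -5, 4, -2, 0, 4, 0]
175 [5, -4, -1, 0, 33, 65, 64, 66, 64, 62, 2, 2, 1, 0, 0, 0, -8, 6, 4, -9, 1, 0, 0, 3, 2, -4, 0, 2, 3]
180 [-1, -3, -1, -3, 24, 69, 71, 77, 71, 57, 26, 29, 34, 70, 63, 61, 66, 32, 30, 8, 0, 63, 67, 66, 59, 3, 2, 0, -1]
185 [2, -2, 2, 34, 34, 76, 79, 79, 76, 25, 29, 29, 29, 67, 77, 78, 75, 20, 23, 20, 18, 69, 71, 70, 68, 27, 40, 4, -3]
190 [3, -2, 5, 31, 35, 83, 83, 83, 83, 31, 37, 35, 33, 70, 85, 82, 80, 33, 30, 30, 28, 75, 75, 80, 75, 24, 26, 2, -6]
195 [2, 2, -1, 48, 43, 96, 89, 91, 91, 44, 40, 39, 39, 86, 86, 79, 85, 39, 38, 33
[... 531 characters left out ...]
, 0, -1]
220 [-4, 3, 77, 73, 76, 109, 101, 85, 75, 70, 73, 71, 94, 99, 109, 105, 64, 72, 70, 73, 114, 111, 112, 113, 111, 66, 4, 0, -1]
225 [0, 4, 87, 80, 78, 80, 83, 81, 82, 78, 79, 74, 78, 102, 101, 72, 80, 74, 77, 76, 79, 94, 108, 86, 74, 70, 3, 0, 0]
230 [0, 0, 1, -4, 4, 82, 81, 88, 85, 82, 88, 86, 83, 85, 82, 81, 83, 83, 77, 79, 82, 84, 77, 78, 82, 76, 0, -1, 1]
235 [3, 1, -2, -3, 2, 2, -1, 3, 4, 0, -2, 3, -5, 1, 1, 6, 0, 0, 1, 82, 87, 83, 85, 82, 78, 80, -2, 2, -1]
240 [1, 2, 2, -1, 4, 0, -2, -1, 0, -1, 2, 1, 3, 1, 6, 1, -3, 0, 1, -1, 4, -1, -2, -2, 1, 3, 0, -4, 0]
[546.48351674  -3.88908427 100.48895144] [571.84871998  90.40890417  98.09434658] [560.6480699  -98.21019704  90.84914139]
```

View pics/crop1.png

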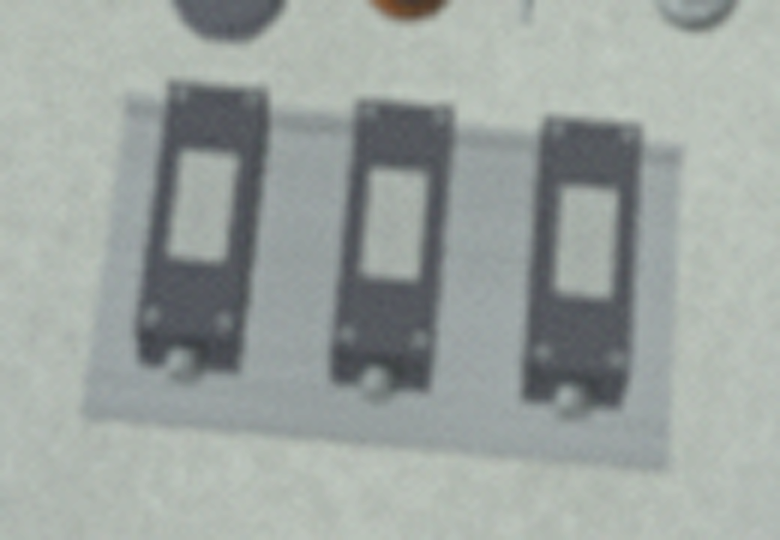

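```bash
cat > m.py <<'E'
from h import *
d=np.load('pics/top0.npy');p=np.load('pics/top0rgb.npy');W=cloud('top',d)
d2=np.load('pics/side0.npy');p2=np.load('pics/side0rgb.npy');W2=cloud('side',d2)
K=manip.camera_info('top')['intrinsics'];E=manip.camera_info('top')['extrinsics'];T=np.linalg.inv(E)
# trays: contour rays cast on rim plane z=13
hsv=cv2.cvtColor(p,cv2.COLOR_RGB2HSV)
blue=cv2.inRange(hsv,(105,120,60),(125,255,255))
def ray(uv,n,h):  # plane n.x=h
    uv=np.asarray(uv,float).reshape(-1,2)
    D=np.c_[(uv-K[:2,2])/K[0,0],np.ones(len(uv))]@T[:3,:3].T
    t=(h-n@T[:3,3])/(D@n); return T[:3,3]+D*t[:,None]
cs,_=cv2.findContours(blue,cv2.RETR_EXTERNAL,cv2.CHAIN_APPROX_NONE)
for c in cs:
    if cv2.contourArea(c)>300:
        q=ray(c,np.array([0,0,1.]),13); r=cv2.minAreaRect(q[:,:2].astype(np.float32));print('tray',r)
# deck plane: iterative from top cloud
box=(W[...,0]>480)&(W[...,0]<650)&(abs(W[...,1])<160)&(W[...,2]>20)
Q=W[box]; a=np.radians(22)
yaw0=np.pi
best=None
# LSQ plane fit starting from guess
n=np.array([np.sin(a)*1.,0,np.cos(a)])
h=np.median(Q@n)
hh=Q@n
print(np.histogram(hh,bins=20))
np.save('pics/Q.npy',Q)
E
python3 m.py
```

```text
tray ((481.8001403808594, 318.2594909667969), (206.1472625732422, 207.96014404296875), 3.848939895629883)
tray ((533.2205810546875, -331.3299865722656), (105.6087875366211, 204.20761108398438), 82.1854019165039)
(array([ 11, 117, 406, 742, 709, 356, 117,  52,  50,  46,  43,  44,  56,
        53, 102, 445, 727, 645, 255,  26]), array([244.58631709, 247.80377392, 251.02123075, 254.23868757,
       257.4561444 , 260.67360123, 263.89105805, 267.10851488,
       270.32597171, 273.54342853, 276.76088536, 279.97834219,
       283.19579902, 286.41325584, 289.63071267, 292.8481695 ,
       296.06562632, 299.28308315, 302.50053998, 305.71799681,
       308.93545363]))
```

```bash
cat >> m.py <<'E'
def fit(P):
    for _ in range(4):
        A=np.c_[P[:,:2],np.ones(len(P))]; s=np.linalg.lstsq(A,P[:,2],rcond=None)[0]; r=P[:,2]-A@s; P=P[abs(r)<6]
    n=np.array([-s[0],-s[1],1]);k=np.linalg.norm(n);return n/k,s[2]/k,len(P),r.std()
dk=fit(Q[hh<268]);tp=fit(Q[hh>288])
for f in (dk,tp): print('plane n',f[0],'h',f[1],'slope',np.degrees(np.arccos(f[0][2])),'dir',np.degrees(np.arctan2(f[0][1],f[0][0])),f[2:])
n=(dk[0]*dk[2]+tp[0]*tp[2]);n/=np.linalg.norm(n)
psi=np.arctan2(-n[1],-n[0])
th=np.radians(22)
def frame(psi):
    n=np.array([-np.cos(psi)*np.sin(th),-np.sin(psi)*np.sin(th),np.cos(th)])
    ex=np.array([np.cos(psi)*np.cos(th),np.sin(psi)*np.cos(th),np.sin(th)]); return ex,np.cross(n,ex),n
# rack outline: deck mask in image -> rays on deck plane
Hn=W@n; hd=np.median(Q@n-0) 
hdeck=np.median((Q@n)[hh<268]);htop=np.median((Q@n)[hh>288]);print('gap',htop-hdeck)
# housing: dark pixel mask by V and depth
V=hsv[...,2]; roi=np.zeros((420,560),bool);roi[168:240,222:330]=1
mask=(roi&(Hn>htop-9)&(Hn<htop+12)&(W[...,2]>50)).astype(np.uint8)
nn,l,s,c=cv2.connectedComponentsWithStats(mask)
ex,ey,_=frame(psi)
for k in range(1,nn):
    if s[k,4]>150:
        mm=(l==k).astype(np.uint8)
        cc=cv2.findContours(mm,cv2.RETR_EXTERNAL,cv2.CHAIN_APPROX_NONE)[0][0]
        v,u=np.nonzero(mm); X=ray(np.c_[u,v],n,htop)
        q=np.c_[X@ex,X@ey]; cen=X.mean(0)
        dq=q-q.mean(0); w,vv=np.linalg.eigh(dq.T@dq); ax=vv[:,1]; ang=np.degrees(np.arctan(ax[1]/ax[0]))
        r=cv2.minAreaRect(q.astype(np.float32)); mid=r[0][0]*ex+r[0][1]*ey+htop*n
        print('case',c[k],s[k,4],'meanTop',cen.round(1),'inplane ang',round(ang,2),'rect',np.round(r[1],1),round(r[2],1),'mid',mid.round(1),'centre',(cen-21*n).round(1), (mid-21*n).round(1))
print('psi',np.degrees(psi))
E
python3 m.py
```

```text
tray ((481.8001403808594, 318.2594909667969), (206.1472625732422, 207.96014404296875), 3.848939895629883)
tray ((533.2205810546875, -331.3299865722656), (105.6087875366211, 204.20761108398438), 82.1854019165039)
(array([ 11, 117, 406, 742, 709, 356, 117,  52,  50,  46,  43,  44,  56,
        53, 102, 445, 727, 645, 255,  26]), array([244.58631709, 247.80377392, 251.02123075, 254.23868757,
       257.4561444 , 260.67360123, 263.89105805, 267.10851488,
       270.32597171, 273.54342853, 276.76088536, 279.97834219,
       283.19579902, 286.41325584, 289.63071267, 292.8481695 ,
       296.06562632, 299.28308315, 302.50053998, 305.71799681,
       308.93545363]))
plane n [ 0.36981594 -0.02865118  0.92866317] h 254.49190008993818 slope 21.772622817598254 dir -4.430092441513084 (2293, np.float64(2.61085217598341))
plane n [ 0.37048007 -0.02797253  0.92841912] h 296.4778827993779 slope 21.81028986560951 dir -4.317837453222499 (2097, np.float64(2.4760150496111493))
gap 41.45976634734825
case [243.45331529 194.8376184 ] 739 meanTop [582.8  89.8  89.4] inplane ang -0.13 rect [ 50.6 150.8] 89.9 mid [579.8  89.8  88.6] centre [575.   90.4  69.9] [572.1  90.4  69.1]
case [275.373297   197.89782016] 734 meanTop [575.1  -4.6  89.6] inplane ang 0.05 rect [ 50. 160.] 90.0 mid [568.1  -4.   90.5] centre [567.3  -4.   70.1] [560.3  -3.4  71. ]
case [307.25205479 200.60821918] 730 meanTop [568.4 -99.   89.4] inplane ang -0.14 rect [ 50.6 145.3] 89.9 mid [567.4 -98.9  87.8] centre [560.6 -98.4  69.9] [559.6 -98.3  68.3]
psi 175.6235751885373
```

```bash
cat > plan.py <<'E'
from h import *
import json,os
F='cmd.json'
def load():
    if os.path.exists(F):
        c=json.load(open(F));return np.array(c[0]),Ro.from_matrix(c[1])
    return np.array([189.52,516.306,230.446]),Ro.from_euler('xyz',[np.pi,0,1.152+.067])
def commit(cm,rv):
    p,R=load();p=p+10*np.array(cm);R=Ro.from_rotvec(rv)*R
    json.dump([p.tolist(),R.as_matrix().tolist()],open(F,'w'))
    s=manip.read_state();Rm=Ro.from_euler('xyz',s['eef_rot'])
    print('t',round(s['clock'],2),'err mm',(s['eef_pos']-p).round(1),'rot err deg',np.degrees((Rm*R.inv()).as_rotvec()).round(2),'gap',round(s['finger_gap'],1),'F',s['wrist_force'].round(2),'M',s['moment'].round(3),'q',s['joints'].round(2))
def tool(psi_deg,tilt_deg): # housing heading psi, tilt>0 = connector up
    a=np.radians(psi_deg);t=np.radians(tilt_deg)
    ex=np.array([np.cos(a)*np.cos(t),np.sin(a)*np.cos(t),np.sin(t)])
    n=np.array([-np.cos(a)*np.sin(t),-np.sin(a)*np.sin(t),np.cos(t)])
    ey=np.cross(n,ex)
    x=-ey;z=-n
    return Ro.from_matrix(np.c_[x,np.cross(z,x),z]),n,ex
def go(c,psi,tilt,off=14,base=None):
    p,R0=base or load();R,n,ex=tool(psi,tilt);t=np.array(c)+off*n
    print('shift cm',((t-p)/10).round(2),'rv',(R*R0.inv()).as_rotvec().round(3),'tcp',t.round(1))
    return t,R
E
python3 - <<'E'
from plan import *
d=np.load('pics/top0.npy');W=cloud('top',d)
for n,u,v in(('spool',247,155),('jar',278,153),('noz',327,157),('bottle',398,152),('nozL',190,160),('bin',95,235),('box',450,165)):print(n,W[v,u].round())
go([575,90.4,169.9],175.6,22); go([575,90.4,69.9],175.6,22)
E
```

```text
spool [710.  84.  51.]
jar [716. -11.  56.]
noz [ 705. -160.   65.]
bottle [ 702. -349.  166.]
nozL [696. 262.  28.]
bin [459. 546.  23.]
box [ 690. -542.   45.]
shift cm [ 39.07 -42.63  -4.76] rv [0.082 0.376 0.272] tcp [580.2  90.  182.9]
shift cm [ 39.07 -42.63 -14.76] rv [0.082 0.376 0.272] tcp [580.2  90.   82.9]
```

Emit:
apply_moves([
  [[13,-14.2,-1],[0.03,0.12,0.09],100],
  [[39.1,-42.6,-4.8],[0.082,0.376,0.272],78],
  [[39.1,-42.6,-4.8],[0.082,0.376,0.272],78],
  [[39.1,-42.6,-4.8],[0.082,0.376,0.272],78],
  [[39.1,-42.6,-4.8],[0.082,0.376,0.272],78],
  [[39.1,-42.6,-4.8],[0.082,0.376,0.272],78],
  [[39.1,-42.6,-4.8],[0.082,0.376,0.272],78],
  [[39.1,-42.6,-4.8],[0.082,0.376,0.272],78],
  [[39.1,-42.6,-4.8],[0.082,0.376,0.272],78],
  [[39.1,-42.6,-4.8],[0.082,0.376,0.272],78],
], grip_force=50)

```text
clock: 1.35
eef_pos: [581.8, 87.5, 181.2]
eef_rot: [-2.757, 0.0, 1.492]
wrist_force: [-0.9, 0.1, 1.4]
finger_gap: 73.5
```

```bash
python3 - <<'E'
from plan import *
commit([39.1,-42.6,-4.8],[.082,.376,.272])
p,d=manip.camera('wrist'); s=manip.read_state()
p,d=manip.camera('wrist'); print(manip.read_state()['eef_pos']-s['eef_pos'])
s0=s
cv2.imwrite('pics/w1.png',p[:,:,::-1])
W=wcloud(d,s['eef_pos'],s['eef_rot'])
np.savez('pics/w1.npz',d=d,p=p,pos=s['eef_pos'],rot=s['eef_rot'])
print(s['eef_pos'],s['wrist_force'],s['moment'])
_,n,ex=tool(175.6,22);ey=np.cross(n,ex)
ok=(d>0)&(W[...,2]>20)&(W[...,0]>470)&(W[...,0]<660)&(abs(W[...,1])<170)
H=W@n
hi=np.histogram(H[ok],bins=np.arange(235,320,4));print(hi)
E
```

```text
t 1.35 err mm [ 1.2 -2.8 -1.2] rot err deg [-0.02  0.08 -0.16] gap 73.5 F [-0.9   0.06  1.41] M [ 0.005 -0.13  -0.005] q [ 0.06  0.64  1.18  0.05  1.7  -1.43]
[-1.14751726  1.82642362  0.24737963]
[582.43896323  86.48369893 180.94269816] [ 0.98489321 -2.1044317  -0.31667465] [-0.00560505 -0.21717692  0.04414547]
(array([    0,     0,     0,     0,   412, 19672,   594,   606,   857,
         599,   660,   786,  1263,   891,   643, 16912,  5169,     0,
           0,     0,     0]), array([235, 239, 243, 247, 251, 255, 259, 263, 267, 271, 275, 279, 283,
       287, 291, 295, 299, 303, 307, 311, 315, 319]))
```

View pics/w1.png

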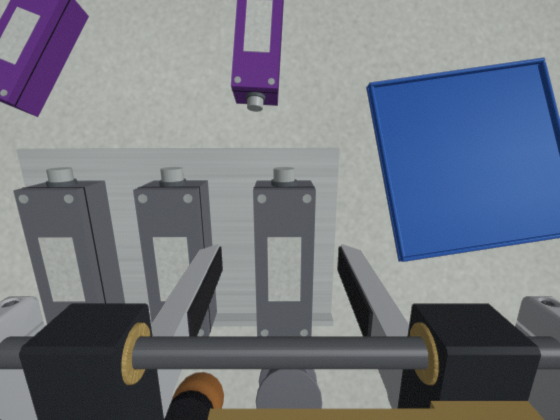

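The wrist view shows housing A centred between the open fingers, with the connector at (284,175). I'll measure its top face.

```bash
python3 - <<'E'
from plan import *
z=np.load('pics/w1.npz');d=z['d']
_,n,ex=tool(175.6,22);ey=np.cross(n,ex)
for pos in (z['pos'],manip.read_state()['eef_pos']):
    W=wcloud(d,pos,z['rot']);H=W@n
    m=(d>0)&(H>292)&(H<304)
    for nm,u0,u1 in(('A',250,320),('B',138,212)):
        k=m.copy();k[:,:u0]=0;k[:,u1:]=0;k[:178]=0;k[335 if nm=='A' else 300:]=0
        X=W[k];a,b=X@ex,X@ey
        e=np.percentile(b,[.5,99.5]); top=np.percentile(a,99.7);lo=a.min()
        # centre: connector-end face at top -> minus 70
        c=ex*(top-70)+ey*e.mean()+n*(np.median(X@n)-21)
        print(nm,len(X),'width',e[1]-e[0],'len seen',top-lo,'centre',c.round(1),np.median(X@n))
        for q in(-50,-20,10):
            kk=abs(a-(top-70)-q)<8
            if kk.sum()>50:print('  ',q,np.percentile(b[kk],[1,99]).mean().round(2))
E
```

```text
A 8616 width 49.522032130840515 len seen 136.18246539062193 centre [578.5  90.8  69.1] 298.54591786689923
   -50 -134.8
   -20 -135.16
   10 -135.12
B 5708 width 49.89536512830907 len seen 99.40465646441828 centre [570.8  -3.7  69.2] 298.5209629646806
   -20 -27.96
   10 -37.74
A 8612 width 49.522309714304356 len seen 136.1824884792323 centre [577.3  92.6  69.4] 298.2942483700905
   -50 -136.53
   -20 -136.89
   10 -136.86
B 5691 width 49.89282018719557 len seen 99.40475008472174 centre [569.7  -1.9  69.5] 298.27476600274827
   -20 -29.69
   10 -39.4
```

```bash
python3 - <<'E'
from plan import *
commit([0,0,0],[0,0,0])
go([576.5,91,69.6],175.6,22)
E
```

```text
t 1.45 err mm [ 0.8 -2.  -1.3] rot err deg [-0.02  0.09 -0.16] gap 73.2 F [-0.23  0.67  0.21] M [ 0.015 -0.193  0.029] q [ 0.07  0.64  1.18  0.05  1.7  -1.43]
shift cm [ 0.12  0.03 -9.99] rv [-0.  0. -0.] tcp [581.7  90.6  82.6]
```

Emit:
apply_moves([
  [[0.1,0,-3],[0,0,0],78],
  [[0.1,0,-6],[0,0,0],78],
  [[0.1,0,-8],[0,0,0],78],
  [[0.1,0,-9.3],[0,0,0],78],
  [[0.1,0,-9.9],[0,0,0],78],
  [[0.1,0,-9.9],[0,0,0],78],
  [[0.1,0,-9.9],[0,0,0],78],
  [[0.1,0,-9.9],[0,0,0],40],
  [[0.1,0,-9.9],[0,0,0],40],
  [[0.1,0,-9.9],[0,0,0],40],
])

```text
clock: 2.7
eef_pos: [581.6, 90.3, 83.6]
eef_rot: [-2.758, -0.0, 1.494]
wrist_force: [-0.3, 0.5, 1.4]
finger_gap: 49.7
```

```bash
python3 - <<'E'
from plan import *
commit([.1,0,-9.9],[0,0,0])
R,n,ex=tool(175.6,22)
# plan: lift 90 mm, then tip about housing centre at +; from current
p,R0=load()
c=p-14*n
go(c+[-40,0,150],175.6,-25)
go(c+[0,0,100],175.6,22)
E
```

```text
t 2.7 err mm [ 0.1 -0.   0.1] rot err deg [-0.   -0.01 -0.  ] gap 49.7 F [-0.29  0.47  1.4 ] M [-0.061 -0.031  0.056] q [ 0.07  0.74  1.25  0.05  1.52 -1.44]
shift cm [-5.11  0.09 14.97] rv [-0.063 -0.818 -0.   ] tcp [530.4  91.2 233.2]
shift cm [ 0.  0. 10.] rv [-0.  0. -0.] tcp [581.5  90.3 183.4]
```

Emit:
apply_moves([
  [[0,0,0],[0,0,0],40],
  [[0,0,0.5],[0,0,0],40],
  [[0,0,2],[0,0,0],40],
  [[0,0,5],[0,0,0],40],
  [[0,0,8],[0,0,0],40],
  [[0,0,10],[0,0,0],40],
  [[0,0,10],[0,0,0],40],
  [[0,0,10],[0,0,0],40],
  [[0,0,10],[0,0,0],40],
  [[0,0,10],[0,0,0],40],
])

```text
clock: 3.95
eef_pos: [581.3, 90.3, 182.7]
eef_rot: [-2.757, -0.0, 1.494]
wrist_force: [-0.3, -1.5, -4.1]
finger_gap: 49.4
```

```bash
python3 - <<'E'
from plan import *
commit([0,0,10],[0,0,0])
p,d=manip.camera('wrist');cv2.imwrite('pics/w2.png',p[:,:,::-1])
commit([0,0,0],[0,0,0])
p,d=manip.camera('side');cv2.imwrite('pics/s2.png',p[:,:,::-1])
commit([0,0,0],[0,0,0])
R,n,ex=tool(175.6,22)
p,R0=load()
c=p-14*n
go(c+[-40,0,50],175.6,-25)
E
```

```text
t 3.95 err mm [-0.2  0.  -0.7] rot err deg [-0.    0.07  0.  ] gap 49.4 F [-0.33 -1.5  -4.14] M [ 0.03  -0.378  0.006] q [ 0.07  0.64  1.18  0.05  1.7  -1.43]
t 4.0 err mm [-0.1 -0.  -0.5] rot err deg [-0.    0.05 -0.  ] gap 49.7 F [-0.12 -0.01 -4.69] M [ 0.042 -0.358 -0.005] q [ 0.07  0.64  1.18  0.05  1.7  -1.43]
t 4.05 err mm [-0.1 -0.  -0.4] rot err deg [-0.    0.03 -0.  ] gap 49.9 F [ 0.57 -0.04 -5.46] M [ 0.007 -0.399  0.019] q [ 0.07  0.64  1.18  0.05  1.7  -1.43]
shift cm [-5.11  0.09  4.97] rv [-0.063 -0.818 -0.   ] tcp [530.4  91.2 233.2]
```

View pics/w2.png

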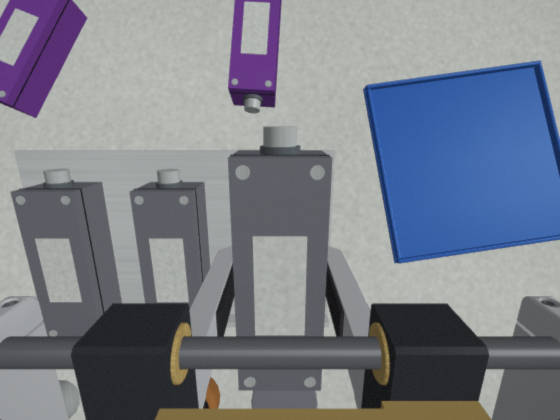

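View pics/s2.png

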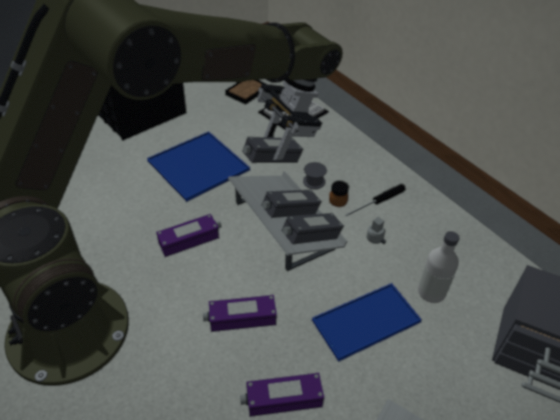

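Wrist and side views show A held squarely and clear of the rack, so I'll tip it now.

Emit:
apply_moves([
  [[-1,0,1],[-0.01,-0.13,0],40],
  [[-2,0,2],[-0.021,-0.273,0],40],
  [[-3,0,3],[-0.032,-0.41,0],40],
  [[-4,0,4],[-0.042,-0.545,0],40],
  [[-5,0.1,5],[-0.053,-0.69,0],40],
  [[-5.1,0.1,5],[-0.063,-0.818,0],40],
  [[-5.1,0.1,5],[-0.063,-0.818,0],40],
  [[-5.1,0.1,5],[-0.063,-0.818,0],40],
  [[-5.1,0.1,5],[-0.063,-0.818,0],40],
  [[-5.1,0.1,5],[-0.063,-0.818,0],40],
])

```text
clock: 5.3
eef_pos: [530.8, 91.2, 233.2]
eef_rot: [2.706, 0.0, 1.494]
wrist_force: [-0.3, -0.5, -4.6]
finger_gap: 49.5
```

```bash
python3 - <<'E'
from plan import *
commit([-5.1,.1,5],[-.063,-.818,0])
p,d=manip.camera('wrist');cv2.imwrite('pics/w3.png',p[:,:,::-1])
commit([0,0,0],[0,0,0])
E
```

```text
t 5.3 err mm [ 0.3 -0.1 -0.2] rot err deg [-0.    0.07 -0.02] gap 49.5 F [-0.32 -0.5  -4.65] M [0.077 0.46  0.004] q [ 0.14  0.07  1.84 -0.13  0.81 -1.28]
t 5.35 err mm [ 0.2 -0.1 -0.2] rot err deg [ 0.    0.06 -0.02] gap 49.7 F [ 0.37  0.71 -4.78] M [0.069 0.468 0.022] q [ 0.14  0.07  1.84 -0.13  0.81 -1.28]
```

Emit:
apply_moves([
  [[0,0,0],[0,0,0],40],
  [[0,0,0],[0,0,0],40],
  [[0,0,0],[0,0,0],40],
  [[0,0,0],[0,0,0],40],
  [[0,0,0],[0,0,0],40],
  [[0,0,0],[0,0,0],40],
  [[0,0,0],[0,0,0],40],
  [[0,0,0],[0,0,0],40],
  [[0,0,0],[0,0,0],40],
  [[0,0,0],[0,0,0],40],
])

```text
clock: 6.6
eef_pos: [530.5, 91.3, 233.5]
eef_rot: [2.705, 0.0, 1.494]
wrist_force: [0.7, -0.6, -3.8]
finger_gap: 50.1
```

```bash
python3 - <<'E'
from plan import *
commit([0,0,0],[0,0,0])
p,d=manip.camera('side');cv2.imwrite('pics/s3.png',p[:,:,::-1])
commit([0,0,0],[0,0,0])
p,d=manip.camera('wrist')
commit([0,0,0],[0,0,0])
E
```

```text
t 6.6 err mm [-0.  0.  0.] rot err deg [ 0. -0.  0.] gap 50.1 F [ 0.73 -0.59 -3.77] M [0.009 0.48  0.021] q [ 0.14  0.07  1.84 -0.13  0.81 -1.28]
t 6.65 err mm [-0.  0.  0.] rot err deg [-0. -0.  0.] gap 49.9 F [ 0.05  0.66 -5.01] M [ 0.019  0.456 -0.042] q [ 0.14  0.07  1.84 -0.13  0.81 -1.28]
t 6.7 err mm [0. 0. 0.] rot err deg [0. 0. 0.] gap 49.8 F [ 0.69 -0.02 -4.55] M [ 0.05   0.503 -0.012] q [ 0.14  0.07  1.84 -0.13  0.81 -1.28]
```

View pics/w3.png

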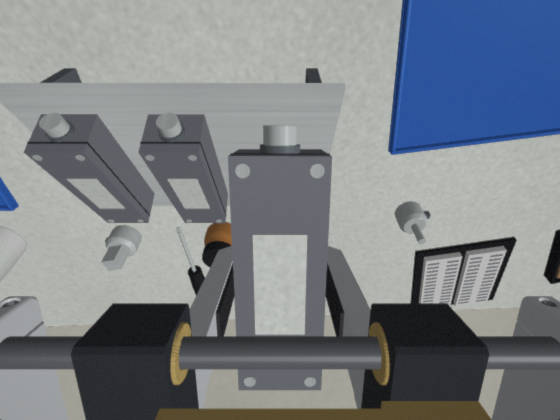

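View pics/s3.png

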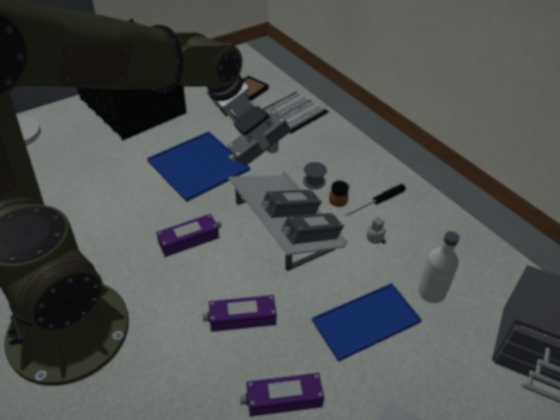

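```bash
python3 - <<'E'
from plan import *
p,R0=load();R,n,ex=tool(175.6,-25);c=p-14*n
go(c,175.6,-2)
E
```

```text
shift cm [ 0.54 -0.04  0.13] rv [ 0.031  0.401 -0.   ] tcp [535.9  90.9 234.7]
```

Emit:
apply_moves([
  [[0.2,0,0],[0.01,0.133,0],40],
  [[0.4,0,0.1],[0.02,0.267,0],40],
  [[0.5,0,0.1],[0.031,0.401,0],40],
  [[0.5,0,0.1],[0.031,0.401,0],40],
  [[0.5,0,0.1],[0.031,0.401,0],40],
  [[0.5,0,0.1],[0.031,0.401,0],40],
  [[0.5,0,0.1],[0.031,0.401,0],40],
  [[0.5,0,0.1],[0.031,0.401,0],40],
  [[0.5,0,0.1],[0.031,0.401,0],40],
  [[0.5,0,0.1],[0.031,0.401,0],40],
])

```text
clock: 7.95
eef_pos: [535.5, 91.3, 234.4]
eef_rot: [3.107, -0.0, 1.494]
wrist_force: [0.1, 0.3, -4.4]
finger_gap: 49.9
```

```bash
python3 - <<'E'
from plan import *
commit([0.5,0,.1],[.031,.401,0])
L=[]
for i in range(8):
    s=manip.read_state();L.append(np.r_[s['wrist_force'],s['moment']]);manip.camera('wrist')
L=np.array(L);print(L.mean(0).round(3),L.std(0).round(3))
E
```

```text
t 7.95 err mm [ 0.  0. -0.] rot err deg [ 0. -0.  0.] gap 49.9 F [ 0.12  0.28 -4.42] M [ 0.005 -0.063  0.05 ] q [ 0.1   0.26  1.56 -0.01  1.29 -1.39]
[ 0.193 -0.197 -4.426  0.016 -0.065 -0.012] [0.383 0.562 0.478 0.019 0.025 0.038]
```

```bash
python3 - <<'E'
from plan import *
b=load()
go([533,-331,120],172.2,0); go([533,-331,26],172.2,0,off=14.7)
E
```

```text
shift cm [ -0.25 -42.23 -10.04] rv [ 0.004  0.034 -0.06 ] tcp [ 533. -331.  134.]
shift cm [ -0.25 -42.23 -19.37] rv [ 0.004  0.034 -0.06 ] tcp [ 533.  -331.    40.7]
```

Emit:
apply_moves([
  [[0,-3,0],[0,0,0],40],
  [[0,-8,0],[0,0,0],40],
  [[0,-13,0],[0,0,-0.02],40],
  [[0,-18.5,0],[0,0,-0.03],40],
  [[0,-24,0],[0,0,-0.04],40],
  [[-0.1,-29.5,-1],[0.004,0.034,-0.05],40],
  [[-0.2,-34.5,-3],[0.004,0.034,-0.06],40],
  [[-0.2,-39,-6],[0.004,0.034,-0.06],40],
  [[-0.2,-42.2,-9],[0.004,0.034,-0.06],40],
  [[-0.2,-42.2,-10],[0.004,0.034,-0.06],40],
])

```text
clock: 9.6
eef_pos: [532.4, -332.3, 131.9]
eef_rot: [-3.139, -0.002, 1.432]
wrist_force: [-0.8, 1.0, -4.7]
finger_gap: 49.6
```

```bash
python3 - <<'E'
from plan import *
commit([-.2,-42.2,-10],[.004,.034,-.06])
s=manip.read_state()
p,d=manip.camera('wrist');cv2.imwrite('pics/w4.png',p[:,:,::-1])
W=wcloud(d,s['eef_pos'],s['eef_rot'])
hsv=cv2.cvtColor(p,cv2.COLOR_RGB2HSV);bl=cv2.inRange(hsv,(105,120,40),(125,255,255))
m=(bl>0)&(d>0)&(W[...,2]<30)&(W[...,2]>-5)
X=W[m];print(np.percentile(X,[.5,50,99.5],0).round(1))
r=cv2.minAreaRect(X[:,:2].astype(np.float32));print(r)
print(go([533,-331,26],172.2,0,off=14.7))
E
```

```text
t 9.6 err mm [-1.1 -1.6 -2.6] rot err deg [ 0.09  0.15 -0.15] gap 49.6 F [-0.79  1.04 -4.66] M [ 0.05  -0.145 -0.004] q [-0.62  0.56  1.39  0.    1.2  -2.05]
[[ 426.6 -392.8    4.1]
 [ 455.5 -321.5    6.3]
 [ 637.3 -267.4   15.1]]
((534.10205078125, -332.1707458496094), (108.6667709350586, 208.17051696777344), 82.36186981201172)
shift cm [-0.05 -0.03 -9.37] rv [-0.  0.  0.] tcp [ 533.  -331.    40.7]
(array([ 533. , -331. ,   40.7]), Rotation.from_matrix(array([[ 0.13571557,  0.99074784, -0.        ],
                            [ 0.99074784, -0.13571557,  0.        ],
                            [ 0.        , -0.        , -1.        ]])))
```

View pics/w4.png

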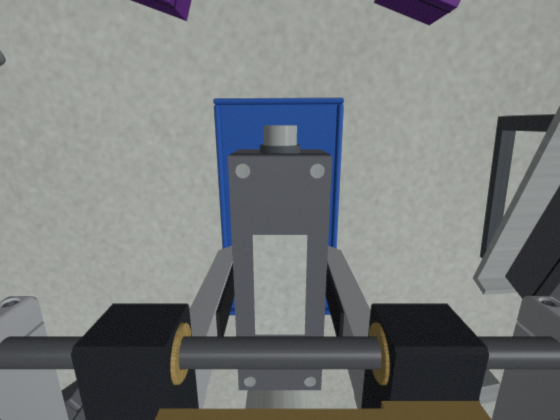

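The housing lies over the narrow tray, aligned, with its front at about (280,150). I'll lower it.

Emit:
apply_moves([
  [[0.2,0,-2.5],[0,0,0],40],
  [[0.2,0,-5],[0,0,0],40],
  [[0.2,0,-7],[0,0,0],40],
  [[0.2,0,-8.2],[0,0,0],40],
  [[0.2,0,-8.6],[0,0,0],40],
  [[0.2,0,-8.9],[0,0,0],40],
  [[0.2,0,-9.1],[0,0,0],40],
  [[0.2,0,-9.2],[0,0,0],40],
  [[0.2,0,-9.3],[0,0,0],40],
  [[0.2,0,-9.3],[0,0,0],40],
])

```text
clock: 10.9
eef_pos: [535.6, -330.8, 41.7]
eef_rot: [3.141, -0.0, 1.434]
wrist_force: [-0.8, -0.6, -2.8]
finger_gap: 49.8
```

```bash
python3 - <<'E'
from plan import *
commit([.2,0,-9.3],[0,0,0])
L=[]
for i in range(3):
    s=manip.read_state();L.append(np.r_[s['wrist_force'],s['moment']]);manip.camera('wrist')
print(np.mean(L,0).round(3),manip.read_state()['eef_pos'])
E
```

```text
t 10.9 err mm [ 0.1 -0.1  0.3] rot err deg [-0.01 -0.02  0.  ] gap 49.8 F [-0.76 -0.64 -2.77] M [ 0.015 -0.007  0.028] q [-0.61  0.68  1.43  0.    1.03 -2.05]
[ 0.076 -0.335 -2.239  0.024  0.017 -0.016] [ 535.63741326 -330.78795487   41.69634651]
```

Emit:
apply_moves([
  [[0,0,-0.03],[0,0,0],40],
  [[0,0,-0.06],[0,0,0],40],
  [[0,0,-0.06],[0,0,0],56],
  [[0,0,-0.06],[0,0,0],66],
  [[0,0,-0.06],[0,0,0],70],
  [[0,0,0],[0,0,0],70],
  [[0,0,2],[0,0,0],70],
  [[0,0,6],[0,0,0],72],
  [[0,0,11],[0,0,0],78],
  [[0,0,16],[0,0,0],78],
])

```text
clock: 12.3
eef_pos: [535.4, -330.6, 204.7]
eef_rot: [3.14, 0.0, 1.434]
wrist_force: [-0.2, -0.7, 0.1]
finger_gap: 73.3
```

```bash
python3 - <<'E'
from plan import *
commit([0,0,16],[0,0,0])
L=[]
for i in range(2):
    s=manip.read_state()
    p,d=manip.camera('wrist')
cv2.imwrite('pics/w5.png',p[:,:,::-1]);print(manip.read_state()['eef_pos']-s['eef_pos'])
go([568.5,-3.2,169.8],175.6,22)
E
```

```text
t 12.3 err mm [-0.1  0.1  3.2] rot err deg [-0.04 -0.06  0.  ] gap 73.3 F [-0.22 -0.66  0.06] M [ 0.028 -0.017  0.022] q [-0.61  0.5   1.31  0.    1.33 -2.05]
[ 0.0349143  -0.02247599 -3.03114714]
shift cm [ 3.82 32.71 -1.87] rv [0.04  0.382 0.059] tcp [573.7  -3.6 182.8]
```

View pics/w5.png

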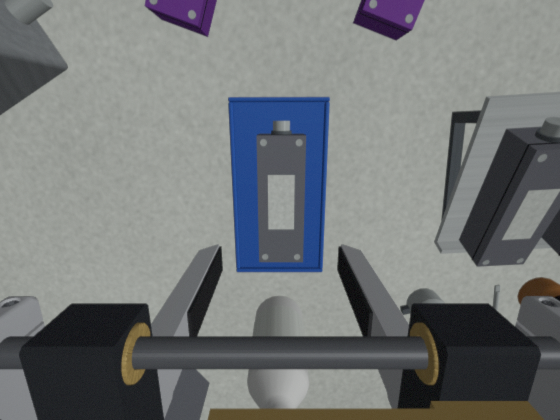

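A lies flat and centred in the narrow tray, at (280,200). Next is B.

Emit:
apply_moves([
  [[0.4,5,0],[0,0,0],78],
  [[1,11,0],[0.004,0.04,0.01],78],
  [[1.5,17,0],[0.01,0.12,0.02],78],
  [[2,23,0],[0.02,0.22,0.04],78],
  [[3,28.5,-0.5],[0.03,0.3,0.059],78],
  [[3.8,32.7,-1],[0.04,0.382,0.059],78],
  [[3.8,32.7,-1.9],[0.04,0.382,0.059],78],
  [[3.8,32.7,-1.9],[0.04,0.382,0.059],78],
  [[3.8,32.7,-1.9],[0.04,0.382,0.059],78],
  [[3.8,32.7,-1.9],[0.04,0.382,0.059],78],
])

```text
clock: 13.65
eef_pos: [573.5, -4.6, 183.2]
eef_rot: [-2.759, 0.0, 1.493]
wrist_force: [0.5, -0.1, 0.0]
finger_gap: 72.9
```

```bash
cat > wb.py <<'E'
from plan import *
def look(name):
    L=[]
    for i in range(3):
        s=manip.read_state();L.append(np.r_[s['wrist_force'],s['moment']]); p,d=manip.camera('wrist')
    print('FM',np.mean(L,0).round(3))
    cv2.imwrite(f'pics/{name}.png',p[:,:,::-1])
    W=wcloud(d,s['eef_pos'],s['eef_rot'])
    _,n,ex=tool(175.6,22);ey=np.cross(n,ex);H=W@n
    m=(d>0)&(H>292)&(H<304)
    m[:,:245]=0;m[:,325:]=0;m[:178]=0;m[335:]=0
    X=W[m];a,b=X@ex,X@ey;e=np.percentile(b,[.5,99.5]);top=np.percentile(a,99.7)
    print(len(X),e[1]-e[0],np.median(X@n),'centre',(ex*(top-70)+ey*e.mean()+n*(np.median(X@n)-21)).round(1))
    for q in(-50,-20,10):
        kk=abs(a-(top-70)-q)<8
        if kk.sum()>50:print('  ',q,np.percentile(b[kk],[1,99]).mean().round(2))
E
python3 - <<'E'
from wb import *
commit([3.8,32.7,-1.9],[.04,.382,.059])
look('w6')
go([568.5,-3.2,69.6],175.6,22)
E
```

```text
t 13.65 err mm [-0.  -0.9  0.8] rot err deg [-0.01 -0.07 -0.07] gap 72.9 F [ 0.52 -0.09  0.01] M [ 0.023 -0.111 -0.018] q [-0.07  0.61  1.23  0.    1.69 -1.57]
FM [ 0.312 -0.024  0.499  0.034 -0.148 -0.007]
8432 49.50256018282228 298.54840977647075 centre [570.9  -3.9  69.2]
   -50 -39.69
   -20 -39.78
   10 -39.87
shift cm [ 0.02  0.01 -9.99] rv [ 0.  0. -0.] tcp [573.7  -3.6  82.6]
```

View pics/w6.png

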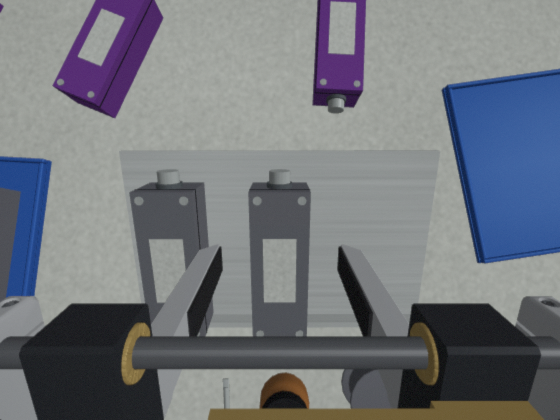

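B is centred between the fingers, so I'll grasp it.

Emit:
apply_moves([
  [[0.1,0,-3],[0,0,0],78],
  [[0.1,0,-6],[0,0,0],78],
  [[0.1,0,-8],[0,0,0],78],
  [[0.1,0,-9.3],[0,0,0],78],
  [[0.1,0,-9.9],[0,0,0],78],
  [[0.1,0,-9.9],[0,0,0],78],
  [[0.1,0,-9.9],[0,0,0],78],
  [[0.1,0,-9.9],[0,0,0],40],
  [[0.1,0,-9.9],[0,0,0],40],
  [[0.1,0,-9.9],[0,0,0],40],
])

```text
clock: 15.05
eef_pos: [574.6, -3.8, 83.6]
eef_rot: [-2.758, 0.0, 1.494]
wrist_force: [-0.7, -0.9, 1.3]
finger_gap: 49.7
```

Emit:
apply_moves([
  [[0,0,0],[0,0,0],40],
  [[0,0,0.5],[0,0,0],40],
  [[0,0,2],[0,0,0],40],
  [[0,0,5],[0,0,0],40],
  [[0,0,8],[0,0,0],40],
  [[0,0,10],[0,0,0],40],
  [[0,0,10],[0,0,0],40],
  [[0,0,10],[0,0,0],40],
  [[0,0,10],[0,0,0],40],
  [[0,0,10],[0,0,0],40],
])

```text
clock: 16.3
eef_pos: [574.4, -3.7, 182.8]
eef_rot: [-2.757, 0.0, 1.494]
wrist_force: [-0.5, -0.8, -3.6]
finger_gap: 49.7
```

```bash
cat >> wb.py <<'E'
def fm(name=None,k=5):
    L=[]
    for i in range(k):
        s=manip.read_state();L.append(np.r_[s['wrist_force'],s['moment']]); p,d=manip.camera('wrist')
    print('FM',np.mean(L,0).round(3))
    if name: cv2.imwrite(f'pics/{name}.png',p[:,:,::-1])
E
python3 - <<'E'
from wb import *
commit([.1,0,.1],[0,0,0])
fm('w7')
R,n,ex=tool(175.6,22)
p,R0=load()
go(p-14*n+[-40,0,50],175.6,-25)
E
```

```text
t 16.3 err mm [-0.2 -0.  -0.7] rot err deg [ 0.    0.06 -0.  ] gap 49.7 F [-0.47 -0.8  -3.6 ] M [ 0.01 -0.36  0.01] q [-0.07  0.61  1.22  0.    1.69 -1.57]
FM [-1.820e-01 -5.820e-01 -3.197e+00  1.000e-03 -3.690e-01 -1.100e-02]
shift cm [-5.11  0.09  4.97] rv [-0.063 -0.818  0.   ] tcp [523.4  -2.8 233.2]
```

View pics/w7.png

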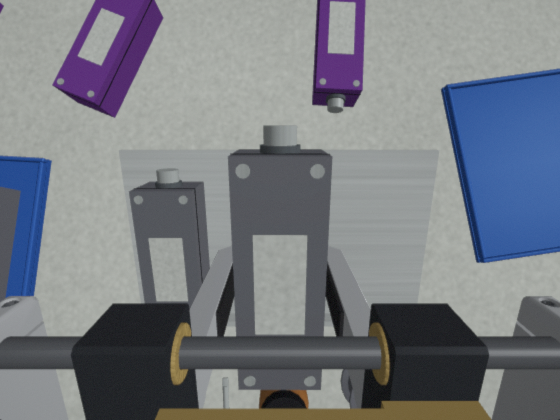

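B is held squarely at (280,260). Tipping it and holding.

Emit:
apply_moves([
  [[-1,0,1],[-0.01,-0.13,0],40],
  [[-2,0,2],[-0.021,-0.273,0],40],
  [[-3,0,3],[-0.032,-0.41,0],40],
  [[-4,0,4],[-0.042,-0.545,0],40],
  [[-5,0.1,5],[-0.053,-0.69,0],40],
  [[-5.1,0.1,5],[-0.063,-0.818,0],40],
  [[-5.1,0.1,5],[-0.063,-0.818,0],40],
  [[-5.1,0.1,5],[-0.063,-0.818,0],40],
  [[-5.1,0.1,5],[-0.063,-0.818,0],40],
  [[-5.1,0.1,5],[-0.063,-0.818,0],40],
])

```text
clock: 17.8
eef_pos: [523.8, -2.7, 233.2]
eef_rot: [2.706, 0.0, 1.494]
wrist_force: [-0.1, 0.8, -2.9]
finger_gap: 49.3
```

Emit:
apply_moves([
  [[0,0,0],[0,0,0],40],
  [[0,0,0],[0,0,0],40],
  [[0,0,0],[0,0,0],40],
  [[0,0,0],[0,0,0],40],
  [[0,0,0],[0,0,0],40],
  [[0,0,0],[0,0,0],40],
  [[0,0,0],[0,0,0],40],
  [[0,0,0],[0,0,0],40],
  [[0,0,0],[0,0,0],40],
  [[0,0,0],[0,0,0],40],
])

```text
clock: 19.05
eef_pos: [523.5, -2.7, 233.4]
eef_rot: [2.705, 0.0, 1.494]
wrist_force: [0.1, -0.6, -2.3]
finger_gap: 49.8
```

```bash
python3 - <<'E'
from wb import *
commit([-5.1,.1,5],[-.063,-.818,0])
fm('w8')
p,R0=load();R,n,ex=tool(175.6,-25)
go(p-14*n,175.6,-2)
E
```

```text
t 19.05 err mm [-0.  0. -0.] rot err deg [ 0.  0. -0.] gap 49.8 F [ 0.1  -0.6  -2.26] M [0.045 0.443 0.018] q [-0.07  0.03  1.89 -0.    0.79 -1.57]
FM [-0.033  0.165 -2.753  0.056  0.443  0.007]
shift cm [ 0.54 -0.04  0.13] rv [0.031 0.401 0.   ] tcp [528.9  -3.1 234.7]
```

Emit:
apply_moves([
  [[0.2,0,0],[0.01,0.133,0],40],
  [[0.4,0,0.1],[0.02,0.267,0],40],
  [[0.5,0,0.1],[0.031,0.401,0],40],
  [[0.5,0,0.1],[0.031,0.401,0],40],
  [[0.5,0,0.1],[0.031,0.401,0],40],
  [[0.5,0,0.1],[0.031,0.401,0],40],
  [[0.5,0,0.1],[0.031,0.401,0],40],
  [[0.5,0,0.1],[0.031,0.401,0],40],
  [[0.5,0,0.1],[0.031,0.401,0],40],
  [[0.5,0,0.1],[0.031,0.401,0],40],
])

```text
clock: 20.55
eef_pos: [528.5, -2.7, 234.5]
eef_rot: [3.107, 0.0, 1.494]
wrist_force: [-0.1, 0.1, -3.4]
finger_gap: 49.7
```

```bash
python3 - <<'E'
from wb import *
commit([.5,0,.1],[.031,.401,0])
fm('w9',8)
# wide tray slots
a=np.radians(3.85);c0=np.array([481.8,318.3]);e=np.array([-np.sin(a),np.cos(a)])
for k in(50,-50):
    c=c0+k*e;print(c);go([*c,120],183.85,0);go([*c,26],183.85,0,off=14.7)
E
```

```text
t 20.55 err mm [ 0. -0.  0.] rot err deg [-0.   -0.01 -0.  ] gap 49.7 F [-0.15  0.15 -3.44] M [-0.027  0.065  0.025] q [-0.07  0.23  1.6  -0.    1.28 -1.57]
FM [ 3.000e-02  5.600e-02 -2.927e+00  1.100e-02  4.300e-02  2.000e-03]
[478.44276895 368.18716267]
shift cm [ -5.01  37.09 -10.04] rv [0.    0.035 0.144] tcp [478.4 368.2 134. ]
shift cm [ -5.01  37.09 -19.37] rv [0.    0.035 0.144] tcp [478.4 368.2  40.7]
[485.15723105 268.41283733]
shift cm [ -4.34  27.11 -10.04] rv [0.    0.035 0.144] tcp [485.2 268.4 134. ]
shift cm [ -4.34  27.11 -19.37] rv [0.    0.035 0.144] tcp [485.2 268.4  40.7]
```

B is sound: the level moment was +0.043 N·m, which is just the tilt term, against −0.065 for A. I'll carry B to the left slot of the wide tray.

Emit:
apply_moves([
  [[0,3,0],[0,0,0],40],
  [[-0.6,8,0],[0,0.01,0.02],40],
  [[-1.3,13,0],[0,0.02,0.04],40],
  [[-2.1,18,0],[0,0.035,0.06],40],
  [[-2.9,23,-1],[0,0.035,0.08],40],
  [[-3.6,27.5,-3],[0,0.035,0.1],40],
  [[-4.3,32,-5],[0,0.035,0.12],40],
  [[-4.8,35.5,-8],[0,0.035,0.144],40],
  [[-5,37.1,-10],[0,0.035,0.144],40],
  [[-5,37.1,-10],[0,0.035,0.144],40],
])

```text
clock: 22.2
eef_pos: [477.7, 368.6, 132.9]
eef_rot: [-3.139, 0.002, 1.639]
wrist_force: [-0.6, -0.5, -2.1]
finger_gap: 49.7
```

```bash
cat > tr.py <<'E'
from wb import *
def tray(name):
    for i in range(2):
        s=manip.read_state();p,d=manip.camera('wrist')
    cv2.imwrite(f'pics/{name}.png',p[:,:,::-1])
    W=wcloud(d,s['eef_pos'],s['eef_rot'])
    hsv=cv2.cvtColor(p,cv2.COLOR_RGB2HSV);bl=cv2.inRange(hsv,(105,120,40),(125,255,255))
    m=(bl>0)&(d>0)&(W[...,2]<30)&(W[...,2]>-5)
    print(cv2.minAreaRect(W[m][:,:2].astype(np.float32)),np.median(W[m][:,2]))
E
python3 - <<'E'
from tr import *
commit([-5,37.1,-10],[0,.035,.144])
tray('w10')
go([478.4,368.2,26],183.85,0,off=14.7)
E
```

```text
t 22.2 err mm [-0.8  0.3 -1.6] rot err deg [-0.1   0.14  0.08] gap 49.7 F [-0.57 -0.52 -2.06] M [-0.011  0.003 -0.006] q [ 0.6   0.51  1.46 -0.    1.17 -1.04]
((482.2970275878906, 318.4162902832031), (207.44728088378906, 209.20921325683594), 3.877750873565674) 5.898282034191851
shift cm [-0.01 -0.01 -9.37] rv [ 0. -0.  0.] tcp [478.4 368.2  40.7]
```

View pics/w10.png

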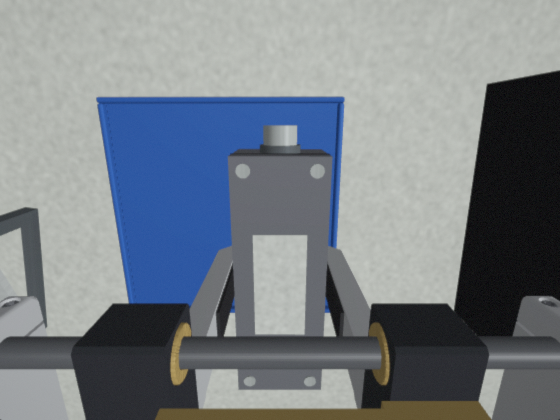

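The tray is confirmed at (482,318) mm with a yaw of 3.9°. B is over the slot and aligned, so I'll lower it.

Emit:
apply_moves([
  [[0.2,0,-2.5],[0,0,0],40],
  [[0.2,0,-5],[0,0,0],40],
  [[0.2,0,-7],[0,0,0],40],
  [[0.2,0,-8.2],[0,0,0],40],
  [[0.2,0,-8.6],[0,0,0],40],
  [[0.2,0,-8.9],[0,0,0],40],
  [[0.2,0,-9.1],[0,0,0],40],
  [[0.2,0,-9.2],[0,0,0],40],
  [[0.2,0,-9.3],[0,0,0],40],
  [[0.2,0,-9.3],[0,0,0],40],
])

```text
clock: 23.55
eef_pos: [480.6, 368.4, 41.5]
eef_rot: [-3.141, 0.0, 1.638]
wrist_force: [0.9, 0.0, -3.0]
finger_gap: 49.8
```

```bash
python3 - <<'E'
from wb import *
commit([.2,0,-9.3],[0,0,0])
fm(None,3); print(manip.read_state()['eef_pos'])
E
```

```text
t 23.55 err mm [0.1 0.1 0.1] rot err deg [ 0.01 -0.01  0.  ] gap 49.8 F [ 0.85  0.01 -3.03] M [ 0.041  0.058 -0.037] q [ 0.59  0.63  1.51 -0.    1.   -1.04]
FM [ 0.513 -0.131 -2.943  0.053  0.028 -0.017]
[480.56187886 368.33510183  41.51742112]
```

Emit:
apply_moves([
  [[0,0,-0.02],[0,0,0],40],
  [[0,0,-0.04],[0,0,0],40],
  [[0,0,-0.06],[0,0,0],40],
  [[0,0,-0.07],[0,0,0],40],
  [[0,0,-0.08],[0,0,0],40],
  [[0,0,-0.09],[0,0,0],40],
  [[0,0,-0.1],[0,0,0],40],
  [[0,0,-0.11],[0,0,0],40],
  [[0,0,-0.11],[0,0,0],40],
  [[0,0,-0.11],[0,0,0],40],
])

```text
clock: 24.95
eef_pos: [480.6, 368.3, 41.4]
eef_rot: [-3.141, 0.0, 1.638]
wrist_force: [-7.2, -3.3, 12.4]
finger_gap: 49.6
```

```bash
python3 - <<'E'
from wb import *
commit([0,0,-.11],[0,0,0])
fm(None,3); print(manip.read_state()['eef_pos'])
E
```

```text
t 24.95 err mm [0.  0.  1.1] rot err deg [ 0.   -0.01  0.  ] gap 49.6 F [-7.16 -3.29 12.42] M [-0.815  1.088 -0.002] q [ 0.59  0.63  1.51 -0.    1.   -1.04]
FM [-7.1740e+00 -4.2120e+00  1.2009e+01 -8.1200e-01  1.1160e+00 -2.0000e-03]
[480.5609961  368.34092806  41.44710878]
```

Emit:
apply_moves([
  [[0,0,0.06],[0,0,0],40],
  [[0,0,0.08],[0,0,0],40],
  [[0,0,0.08],[0,0,0],56],
  [[0,0,0.08],[0,0,0],66],
  [[0,0,0.08],[0,0,0],70],
  [[0,0,0.1],[0,0,0],70],
  [[0,0,2],[0,0,0],70],
  [[0,0,6],[0,0,0],72],
  [[0,0,11],[0,0,0],78],
  [[0,0,16],[0,0,0],78],
])

```text
clock: 26.35
eef_pos: [480.4, 368.2, 203.5]
eef_rot: [3.141, -0.0, 1.638]
wrist_force: [0.7, 0.8, -0.4]
finger_gap: 73.4
```

```bash
python3 - <<'E'
from tr import *
commit([0,0,16],[0,0,0])
fm('w11',2)
go([562,-98.2,169.6],175.6,22)
E
```

```text
t 26.35 err mm [-0.2 -0.1  3.1] rot err deg [ 0.04 -0.06  0.  ] gap 73.4 F [ 0.67  0.76 -0.37] M [ 0.081 -0.024 -0.09 ] q [ 0.59  0.44  1.39 -0.    1.31 -1.04]
FM [ 0.322  0.513  3.112  0.056 -0.01  -0.059]
shift cm [  8.67 -46.69  -1.78] rv [ 0.002  0.384 -0.142] tcp [567.2 -98.6 182.6]
```

View pics/w11.png

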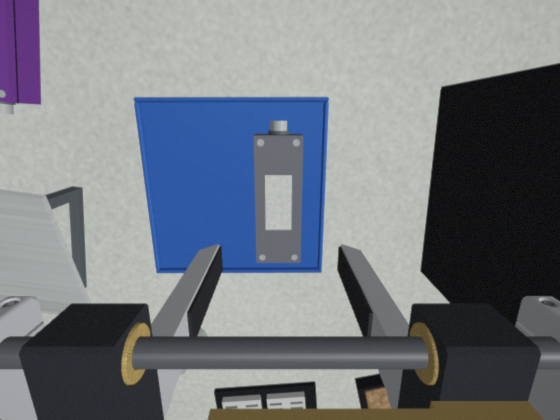

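B lies flat inside the wide tray, at (278,200). Next is C.

Emit:
apply_moves([
  [[0.8,-5,0],[0,0,0],78],
  [[2,-11,0],[0,0.04,-0.03],78],
  [[3.2,-17,0],[0,0.1,-0.06],78],
  [[4.4,-23,0],[0,0.18,-0.09],78],
  [[5.6,-29,0],[0,0.26,-0.12],78],
  [[6.8,-35,-0.3],[0,0.34,-0.142],78],
  [[7.8,-41,-0.8],[0.002,0.384,-0.142],78],
  [[8.7,-46.7,-1.3],[0.002,0.384,-0.142],78],
  [[8.7,-46.7,-1.8],[0.002,0.384,-0.142],78],
  [[8.7,-46.7,-1.8],[0.002,0.384,-0.142],78],
])

```text
clock: 27.7
eef_pos: [567.3, -98.2, 182.4]
eef_rot: [-2.757, -0.0, 1.494]
wrist_force: [-0.6, 0.2, -0.9]
finger_gap: 73.2
```

```bash
python3 - <<'E'
from wb import *
commit([8.7,-46.7,-1.8],[.002,.384,-.142])
look('w12')
commit([0,0,0],[0,0,0])
go([562.5,-98.4,69.8],175.6,22)
E
```

```text
t 27.7 err mm [-0.2  0.5  0. ] rot err deg [ 0.02  0.02 -0.01] gap 73.2 F [-0.59  0.21 -0.89] M [ 0.025 -0.127  0.01 ] q [-0.21  0.62  1.22 -0.05  1.69 -1.7 ]
FM [-0.199 -0.006 -0.007  0.019 -0.145  0.01 ]
8490 49.432144798586165 298.51970506689577 centre [563.6 -98.6  69.2]
   -50 55.33
   -20 55.23
   10 54.97
t 27.85 err mm [0.1 1.3 0.6] rot err deg [-0.   -0.04  0.09] gap 73.4 F [-0.12  0.55  0.64] M [ 0.015 -0.138 -0.036] q [-0.21  0.62  1.22 -0.05  1.69 -1.7 ]
shift cm [ 0.02 -0.01 -9.96] rv [ 0. -0. -0.] tcp [567.7 -98.8  82.8]
```

View pics/w12.png

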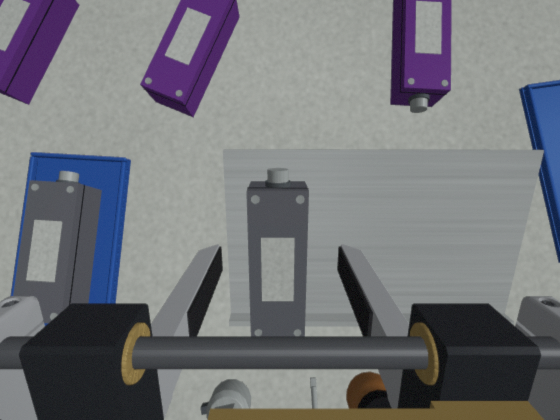

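C is centred between the fingers, so the same grasp, lift and tip apply.

Emit:
apply_moves([
  [[0.1,0,-3],[0,0,0],78],
  [[0.1,0,-6],[0,0,0],78],
  [[0.1,0,-8],[0,0,0],78],
  [[0.1,0,-9.3],[0,0,0],78],
  [[0.1,0,-9.9],[0,0,0],78],
  [[0.1,0,-9.9],[0,0,0],78],
  [[0.1,0,-9.9],[0,0,0],78],
  [[0.1,0,-9.9],[0,0,0],40],
  [[0.1,0,-9.9],[0,0,0],40],
  [[0.1,0,-9.9],[0,0,0],40],
])

```text
clock: 29.1
eef_pos: [568.6, -98.8, 83.5]
eef_rot: [-2.758, 0.0, 1.494]
wrist_force: [0.5, -0.2, 1.2]
finger_gap: 49.8
```

Emit:
apply_moves([
  [[0,0,0],[0,0,0],40],
  [[0,0,0.5],[0,0,0],40],
  [[0,0,2],[0,0,0],40],
  [[0,0,5],[0,0,0],40],
  [[0,0,8],[0,0,0],40],
  [[0,0,10],[0,0,0],40],
  [[0,0,10],[0,0,0],40],
  [[0,0,10],[0,0,0],40],
  [[0,0,10],[0,0,0],40],
  [[0,0,10],[0,0,0],40],
])

```text
clock: 30.35
eef_pos: [568.4, -98.7, 182.7]
eef_rot: [-2.756, 0.0, 1.494]
wrist_force: [-0.4, -0.2, -3.4]
finger_gap: 49.9
```

```bash
python3 - <<'E'
from wb import *
commit([.1,0,.1],[0,0,0])
fm('w13')
R,n,ex=tool(175.6,22)
p,R0=load()
go(p-14*n+[-40,0,50],175.6,-25)
E
```

```text
t 30.35 err mm [-0.2  0.  -0.7] rot err deg [0.01 0.06 0.  ] gap 49.9 F [-0.41 -0.19 -3.4 ] M [-0.015 -0.356  0.012] q [-0.21  0.62  1.21 -0.05  1.69 -1.7 ]
FM [-0.467 -0.188 -3.139  0.011 -0.398  0.009]
shift cm [-5.11  0.09  4.97] rv [-0.063 -0.818 -0.   ] tcp [517.4 -97.8 233.1]
```

View pics/w13.png

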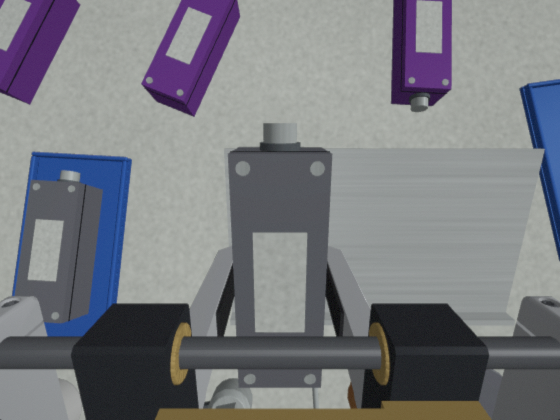

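C is held squarely.

Emit:
apply_moves([
  [[-1,0,1],[-0.01,-0.13,0],40],
  [[-2,0,2],[-0.021,-0.273,0],40],
  [[-3,0,3],[-0.032,-0.41,0],40],
  [[-4,0,4],[-0.042,-0.545,0],40],
  [[-5,0.1,5],[-0.053,-0.69,0],40],
  [[-5.1,0.1,5],[-0.063,-0.818,0],40],
  [[-5.1,0.1,5],[-0.063,-0.818,0],40],
  [[-5.1,0.1,5],[-0.063,-0.818,0],40],
  [[-5.1,0.1,5],[-0.063,-0.818,0],40],
  [[-5.1,0.1,5],[-0.063,-0.818,0],40],
])

```text
clock: 31.85
eef_pos: [517.8, -97.7, 233.1]
eef_rot: [2.707, 0.0, 1.494]
wrist_force: [-0.9, -1.1, -3.1]
finger_gap: 49.5
```

Emit:
apply_moves([
  [[0,0,0],[0,0,0],40],
  [[0,0,0],[0,0,0],40],
  [[0,0,0],[0,0,0],40],
  [[0,0,0],[0,0,0],40],
  [[0,0,0],[0,0,0],40],
  [[0,0,0],[0,0,0],40],
  [[0,0,0],[0,0,0],40],
  [[0,0,0],[0,0,0],40],
  [[0,0,0],[0,0,0],40],
  [[0,0,0],[0,0,0],40],
])

```text
clock: 33.1
eef_pos: [517.5, -97.7, 233.3]
eef_rot: [2.705, 0.0, 1.494]
wrist_force: [0.3, 0.3, -2.9]
finger_gap: 49.3
```

```bash
python3 - <<'E'
from wb import *
commit([-5.1,.1,5],[-.063,-.818,0])
fm('w14')
E
```

```text
t 33.1 err mm [-0. -0. -0.] rot err deg [ 0.  0. -0.] gap 49.3 F [ 0.35  0.32 -2.9 ] M [ 0.034  0.506 -0.021] q [-0.3   0.03  1.88  0.13  0.8  -1.86]
FM [-0.021 -0.277 -3.182  0.065  0.489 -0.004]
```

Emit:
apply_moves([
  [[0.2,0,0],[0.01,0.133,0],40],
  [[0.4,0,0.1],[0.02,0.267,0],40],
  [[0.5,0,0.1],[0.031,0.401,0],40],
  [[0.5,0,0.1],[0.031,0.401,0],40],
  [[0.5,0,0.1],[0.031,0.401,0],40],
  [[0.5,0,0.1],[0.031,0.401,0],40],
  [[0.5,0,0.1],[0.031,0.401,0],40],
  [[0.5,0,0.1],[0.031,0.401,0],40],
  [[0.5,0,0.1],[0.031,0.401,0],40],
  [[0.5,0,0.1],[0.031,0.401,0],40],
])

```text
clock: 34.6
eef_pos: [522.5, -97.7, 234.3]
eef_rot: [3.107, 0.0, 1.494]
wrist_force: [0.6, 0.1, -3.4]
finger_gap: 49.7
```

```bash
python3 - <<'E'
from wb import *
commit([.5,0,.1],[.031,.401,0])
fm('w15',8)
go([485.2,268.5,120],183.87,0)
E
```

```text
t 34.6 err mm [ 0.  0. -0.] rot err deg [ 0.   -0.01  0.  ] gap 49.7 F [ 0.61  0.06 -3.42] M [-0.014  0.035  0.041] q [-0.26  0.24  1.59  0.01  1.28 -1.75]
FM [-0.007  0.062 -3.377  0.02   0.037  0.012]
shift cm [ -3.73  36.62 -10.03] rv [0.    0.034 0.144] tcp [485.2 268.5 134. ]
```

C is sound too (+0.037 N·m), so A is the faulty one. I'll carry C to the remaining slot.

Emit:
apply_moves([
  [[0,3,0],[0,0,0],40],
  [[-0.6,8,0],[0,0.01,0.02],40],
  [[-1.1,13,0],[0,0.02,0.04],40],
  [[-1.6,18,0],[0,0.034,0.06],40],
  [[-2.2,23,-1],[0,0.034,0.08],40],
  [[-2.8,27.5,-3],[0,0.034,0.1],40],
  [[-3.2,32,-5],[0,0.034,0.12],40],
  [[-3.5,35.5,-8],[0,0.034,0.144],40],
  [[-3.7,36.6,-10],[0,0.034,0.144],40],
  [[-3.7,36.6,-10],[0,0.034,0.144],40],
])

```text
clock: 36.25
eef_pos: [484.7, 268.6, 133.0]
eef_rot: [-3.139, 0.001, 1.639]
wrist_force: [0.6, -0.9, -3.6]
finger_gap: 50.0
```

```bash
python3 - <<'E'
from tr import *
commit([-3.7,36.6,-10],[0,.034,.144])
tray('w16')
go([485.2,268.5,26],183.87,0,off=14.7)
E
```

```text
t 36.25 err mm [-0.8  0.3 -1.3] rot err deg [-0.07  0.15  0.07] gap 50.0 F [ 0.57 -0.86 -3.62] M [ 0.047 -0.023  0.037] q [ 0.44  0.41  1.61 -0.    1.12 -1.2 ]
((482.669677734375, 318.6410827636719), (207.6574249267578, 208.66448974609375), 3.9579460620880127) 6.117054911893604
shift cm [-0.03  0.02 -9.36] rv [0. 0. 0.] tcp [485.2 268.5  40.7]
```

View pics/w16.png

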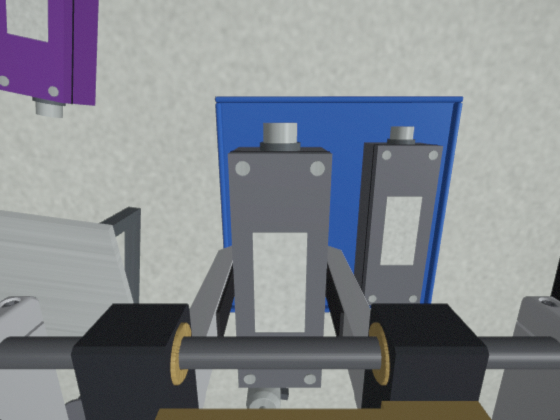

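C is over the free slot with B at (400,230) beside it. Lowering.

Emit:
apply_moves([
  [[0.1,0,-2.5],[0,0,0],40],
  [[0.2,0,-5],[0,0,0],40],
  [[0.2,0,-7],[0,0,0],40],
  [[0.2,0,-8.2],[0,0,0],40],
  [[0.2,0,-8.6],[0,0,0],40],
  [[0.2,0,-8.9],[0,0,0],40],
  [[0.2,0,-9.1],[0,0,0],40],
  [[0.2,0,-9.2],[0,0,0],40],
  [[0.2,0,-9.3],[0,0,0],40],
  [[0.2,0,-9.3],[0,0,0],40],
])

```text
clock: 37.6
eef_pos: [487.7, 268.4, 41.8]
eef_rot: [3.141, 0.0, 1.638]
wrist_force: [-2.3, -1.4, 3.3]
finger_gap: 49.7
```

```bash
python3 - <<'E'
from wb import *
commit([.2,0,-9.3],[0,0,0])
fm(None,3); print(manip.read_state()['eef_pos'])
E
```

```text
t 37.6 err mm [0.1 0.1 0.5] rot err deg [ 0.01 -0.02  0.  ] gap 49.7 F [-2.33 -1.41  3.33] M [-0.197  0.486 -0.019] q [ 0.44  0.54  1.66 -0.    0.94 -1.2 ]
FM [-3.075 -1.625  4.362 -0.235  0.533 -0.021]
[487.64196028 268.38519914  41.81383467]
```

In contact, so I'll release and retreat upward.

Emit:
apply_moves([
  [[0,0,0.03],[0,0,0],40],
  [[0,0,0.03],[0,0,0],56],
  [[0,0,0.03],[0,0,0],66],
  [[0,0,0.03],[0,0,0],70],
  [[0,0,0.1],[0,0,0],70],
  [[0,0,2],[0,0,0],70],
  [[0,0,6],[0,0,0],72],
  [[0,0,11],[0,0,0],78],
  [[0,0,16],[0,0,0],78],
  [[0,0,16],[0,0,0],78],
])

```text
clock: 39.0
eef_pos: [488.7, 268.9, 206.5]
eef_rot: [3.134, -0.003, 1.638]
wrist_force: [0.8, 0.4, -0.7]
finger_gap: 73.3
```

Emit:
apply_moves([
  [[-2,0,4],[0,0,0],78],
  [[-6,0,7],[0,0,0],78],
  [[-10,0,10],[0,0,0],78],
  [[-14,0,10],[0,0,0],78],
  [[-16,0,10],[0,0,0],78],
  [[-16,0,10],[0,0,0],78],
  [[-16,0,10],[0,0,0],78],
  [[-16,0,10],[0,0,0],78],
  [[-16,0,10],[0,0,0],78],
  [[-16,0,10],[0,0,0],78],
])

```text
clock: 40.25
eef_pos: [327.7, 268.3, 301.2]
eef_rot: [-3.141, 0.001, 1.638]
wrist_force: [-0.3, -0.8, -0.2]
finger_gap: 73.4
```

```bash
python3 - <<'E'
from wb import *
commit([-16,0,26],[0,0,0])
for n in('top','side','wrist'):
    p,d=manip.camera(n);cv2.imwrite(f'pics/{n}9.png',p[:,:,::-1])
    if n=='top':
        W=cloud('top',d)
        m0=np.load('pics/top0rgb.npy').astype(int)
        df=(abs(p.astype(int)-m0).sum(2)>60).astype(np.uint8)
        nn,l,s,c=cv2.connectedComponentsWithStats(df)
        for k in range(1,nn):
            if s[k,4]>12:print(c[k].round(),s[k])
        for nm,x,y,a in(('A',535.5,-331,172.2),('B',480.5,368.3,183.87),('C',487.6,268.4,183.87)):
            a=np.radians(a);dx=W[...,0]-x;dy=W[...,1]-y
            q1=dx*np.cos(a)+dy*np.sin(a);q2=-dx*np.sin(a)+dy*np.cos(a)
            m=(abs(q1)<55)&(abs(q2)<18);P=W[m];s_=np.linalg.lstsq(np.c_[q1[m],q2[m],np.ones(m.sum())],P[:,2],rcond=None)[0]
            print(nm,m.sum(),'z',s_[2].round(1),'tilt deg',np.degrees(s_[:2]).round(2))
E
```

```text
t 40.25 err mm [ 0.2 -0.  -0.1] rot err deg [-0.01  0.02 -0.02] gap 73.4 F [-0.26 -0.79 -0.23] M [ 0.054  0.076 -0.06 ] q [ 0.6  -0.04  1.74 -0.    1.44 -1.04]
[243. 198.] [232 173  23  50 691]
[275. 201.] [265 176  21  50 638]
[307. 204.] [297 179  20  51 676]
[382. 213.] [376 203  14  22 232]
[185. 228.] [176 204  20  51 803]
[153. 229.] [143 206  20  51 863]
[374. 233.] [372 231   5   4  16]
[377. 239.] [375 237   5   4  16]
[118. 362.] [    0   264   245   156 21477]
[269. 391.] [266 390   7   3  14]
[312. 410.] [299 395  22  25 257]
A 428 z 47.7 tilt deg [-0.24  0.01]
B 428 z 47.8 tilt deg [-0.   -0.85]
C 425 z 47.7 tilt deg [-0.25  1.19]
```

View pics/top9.png

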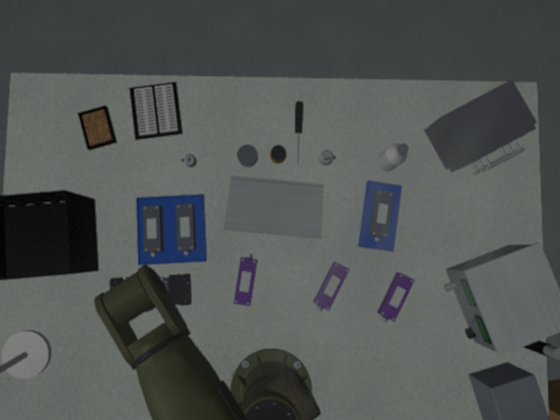

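View pics/side9.png

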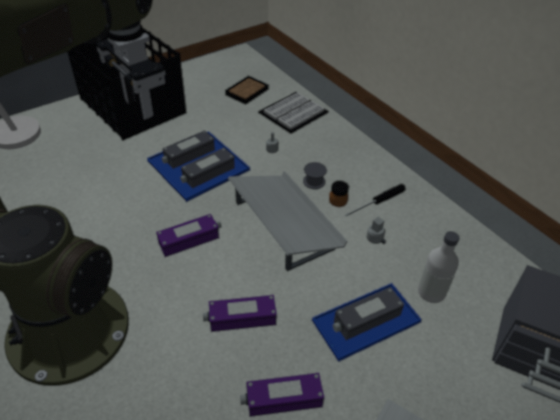

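All three housings lie flat in their trays: A at (382,213), B at (153,229) and C at (185,228) in the top view. The bystanders and look-alikes have not moved, and the arm is clear.

```bash
python3 -c "
from cell import manip
print(manip.sign_off())"
```

```text
the job is handed in; nothing more can be done
None
```

The job is done and handed in at about 40 s of the 72 s. The faulty housing, A (leftmost), is in the narrow tray. The two sound ones, B and C, are in the wide tray.

**What I did:** Working left to right, I lifted each housing and tipped it to about 25° connector-down. I held it there for over a second, brought it nearly level for a second moment reading, then lowered it until the tray floor took its weight.

| Housing | Wrist moment, near level (N·m) | Weight reading (N) | Finding |
|---|---|---|---|
| A | −0.065 | about 4.5 | loose part, now at the connector end |
| B | +0.043 | about 3 | sound |
| C | +0.037 | about 3.2 | sound |

At that slight tilt a sound housing should read about +0.04, so A is out by about 0.1 N·m. That matches the lump having rolled to the connector end.

**Where the checks were weaker:**
- **A's tilted readings:** on their own, the moments before and after tipping were ambiguous. The decision rests on the near-level reading, A's higher weight, and the contrast with B and C.
- **Setting down B:** it was pressed with about 12 N at touchdown. I backed off before opening the fingers.

**Last checks:** all three tops stand at about 48 mm, as expected for a housing flat on the tray floor. Measured tilts are about 1° or less, within the depth noise. The labels are up, and comparing the top pictures from before and after showed no change at the bystanders or the purple look-alikes.

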